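# Angle the long tube rack past the post into its dock

### The job

Push the long orange tube rack over the bench into the blue three-sided dock, until it lies inside with its long side flat against the dock's back wall; the short steel post in front of the mouth blocks a straight run, so slip the end on the post's side in behind the post at an angle, then swing the other end in. Only push it with the fingertips and keep it standing flat on the bench, never lifted or tipped, and leave the white bottle, the beaker and the yellow box where they are.

Things in the scene. Friction and masses are not known exactly. Their poses are not given: they have to be found in the camera images.
- rack: Loose orange tube rack, a long solid block 42 (its x) by 240 (its y, the long axis) by 36 mm high, with a row of capped tubes up to 52 mm above the bench; about 0.35 kg, slides flat on the bench. Origin: centre of its underside; z up. The two ends are at y = +120 and -120 mm, and are alike.
- rack_a (a point): Centre of the rack's end face at its y = +120 mm, 18 mm above the bench.
- rack_b (a point): Centre of the rack's other end face, at its y = -120 mm, 18 mm above the bench.
- dock: Blue three-sided dock fixed to the bench, opening towards the robot along its own -x. Origin: middle of the mouth, at bench level; x points into the dock, y along it, z up. Inside 300 mm along y (end walls' inner faces at y = +150 and -150 mm) and 60 mm deep (back wall's inner face at x = 60 mm); walls 8 mm thick and 25 mm high. No floor or sill that hits: the bench runs on inside (a thin white sheet marks it). The rack lies home with its centre at about x = 39 mm.
- post: Fixed upright round steel post with yellow top, 24 mm diameter, 60 mm high, in front of the dock's mouth. Origin: centre of its foot. It stands at x = -32 mm and y = either +80 or -80 mm in the dock's frame (the other place has only a flush black cap, which does not obstruct).
- bottle: White plastic bottle with blue cap, 60 mm diameter, 130 mm high, standing on the bench; leave alone. Origin: centre of its underside.
- beaker: Glass beaker, 68 mm across the rim, 85 mm high, standing on the bench; leave alone. Origin: centre of its underside.
- tipbox: Yellow pipette-tip box 120 (x) by 80 (y) by 50 mm high, to the left of the dock; leave alone. Origin: centre of its underside.
Things that resemble listed ones, but are neither listed nor needed, are in the scene too. Of the things that look like the rack, take the one that is nearest to the robot's base at the start. Of the things that look like the post, take the one that is farthest from the robot's base at the start.

How it is judged:
By the outcome, as a careful person would: the job done as asked, in the order asked, and still so for the second after the job is handed in, with the robot touching nothing.
It also fails if it takes over 72 s, if anything falls off the work surface, if the arm or the gripper's body presses on something with over 40 N, if the wrist force passes 120 N, or if a joint passes its speed limit or range.

### The arm

A 7-joint arm with a two-finger parallel gripper is mounted at the origin on the work surface. World frame = base frame: x ahead of the robot, y to its left, z up, the work surface at z = 0. Lengths are in m, angles in rad, forces in N, time in s.
With the tool pointing down it reaches from about 0.4 to 0.85 m from the base axis. Payload 4.5 kg.
Tool frame: the origin (TCP) lies at the very end of the fingers, on their centre line; the grasp point (between the pads) lies 19 mm behind it; z points along the fingers, y is the line along which they close (so a half turn about z gives the same grasp; the last joint's range is limited). The gripper opens to 88 mm and grips with 3 to 60 N. Pads are 18 mm wide; open, the fingers measure 123 mm over their backs; the gripper's body (75 mm by 187 mm) begins 45 mm behind the grasp point.
Start: joints at [-1.077, 0.689, -0.195, 1.565, 0.157, 0.902, -0.215], TCP at [0.277, 0.56, 0.239] pointing down, gripper open.
Joint ranges: [-3.01, 3.01], [-0.46, 2.08], [-1.47, 1.51], [0.13, 2.56], [-1, 4.14], [0.04, 2.09], [-2.66, 2.66]. Speed limits (rad/s): [2.57, 2.57, 3.14, 3.14, 3.14, 3.14, 3.14].

### API

Orientations are given as a rotation vector (axis times angle).
In Python, from station import arm, viewer, nets gives the robot as it stands.
- The arm moves only by the tool apply_moves, never from a script. Its argument "moves" is a list of rows, each an object of numbers: "x", "y", "z": the shift along the tool's x, y, z in m; "rx", "ry", "rz": the turn, a rotation vector about the tool's x, y, z in degrees. In form: [{"x": .., "y": .., "z": .., "rx": .., "ry": .., "rz": ..}, ...]. A call has 1 to 10 rows; each row shifts and turns the commanded pose from where the row before left it, along the tool's axes as they then stand; what a row does not reach is not made up. A row lasts 1/8 s, in which the tool goes at most 62.5 mm and 10.7 degrees, less where a joint would pass 70% of its speed; a pose out of reach is approached as far as the arm can. A call with a gripper value outside its range is refused whole. "jaw" is the closure, from -1 (fully open) to 1 (shut), so that 0 is half open, set as the call begins (left out, the last holds). The fingers move at their own pace and stop on an object; the grip force is fixed at half the most. Time passes only in rows, so rows that do not move let the fingers close. It gives the time, the measured TCP pose, the force, the opening and the grip force at its end, in the units of the state.
- arm.observe(): the state, without advancing time (a new reading comes with each control period).
- viewer.snapshot(name): name is "scene" or "top"; returns a dict with "image" (480x640x3 uint8, blue, green, red), "K" (3x3 intrinsics, pixels), "pose" (4x4, takes a point from camera to world coordinates). Camera axes: x right, y down, z forward; pixel columns grow to the right and rows downward; lengths in m; the calibration is good to about 2 mm. A picture is of the moment at which its call begins. There is no depth.
- arm.hand_in(): hands the job in; it is judged then, once.
Trained networks look in a picture, given as the dict that the camera call returned (one of the last four; its "shot" number tells which), for a name from the list of things; names that differ only in an ending like _2 or _b are one class to them, and where a whole thing is asked for, a point or a joint stands for the part that bears it (a point fixed in the world has none). Each returns a list of dicts, best first, with "p" (0 to 1); they miss things now and then, are a little off and sometimes report something else, mostly with a low value. They report only what shows in the picture. A call takes as long as a camera call. They do not tell look-alikes from the thing itself.
- nets.search_frame(picture, label): "rect" ([centre column, centre row, width, height] in pixels, round what is visible of it).
The state is a dict: "time_s": time; "joints": joint angles; "qvel": joint speeds; "joint_efforts": joint torques, N m; "eef_pos": TCP position; "tcp_rot": TCP orientation; "contact_force": force on the tool from outside, world axes, zero at the start; "wrist_torque": the same for the moment, N m; "width": finger opening in m; "grasp_force": force on a finger pad.
Only numpy, scipy, OpenCV 4.12 (cv2) and the standard library are available. Lean on these libraries where they do the work, as an engineer would, in place of code of your own. Each camera call takes 0.05 s, during which the arm holds its last target. There are 200 camera calls.

## Working session

There is one attempt and no reset: what is moved stays moved. The work goes in short steps, Python scripts to look and compute and a tool call to move; the robot and the scene stay as the last step left them, time stands still between calls to the robot, and variables do not carry over. Pictures are saved under pics/ and viewed, at most 10 in all, crops included, and the job is handed in when it is done.

Besides the shell and the picture viewer there is one more tool, called after "Emit:" by a JSON object that holds its "method" and its "body", one argument or row to a line. apply_moves: Moves the arm, as the interface text tells. Its arguments: {"type":"object","properties":{"moves":{"type":"array"},"jaw":{"type":"number"}},"required":["moves"]}

```bash
mkdir -p pics
python3 - <<'E'
from station import arm, viewer, nets
import cv2,numpy as np
s=arm.observe();print(s['eef_pos'],s['tcp_rot'],s['time_s'],s['width'])
for n in ['scene','top']:
    p=viewer.snapshot(n);cv2.imwrite(f'pics/{n}0.png',p['image']);print(n,p['K'].tolist(),np.round(p['pose'],4).tolist())
    for l in ['rack','dock','post','bottle','beaker','tipbox']:
        print(l,[(np.round(d['rect'],1).tolist(),round(d['p'],2)) for d in nets.search_frame(p,l)[:4]])
E
```

```text
[0.27714811 0.5594699  0.23789554] [-7.15707676e-01 -3.05874191e+00  2.90562481e-03] 0.0 0.0882073254642446
scene [[452.9559259341524, 0.0, 316.3240443361691], [0.0, 452.9559259341524, 239.8222612035962], [0.0, 0.0, 1.0]] [[-0.6779, 0.5481, -0.49, 1.0098], [0.7351, 0.5019, -0.4558, 0.4433], [-0.0039, -0.6692, -0.7431, 0.7303], [0.0, 0.0, 0.0, 1.0]]
rack [([152.1, 216.6, 30.7, 91.0], 0.81), ([341.8, 231.9, 104.5, 69.2], 0.8)]
dock [([280.8, 288.9, 131.1, 118.8], 0.59)]
post [([330.0, 285.9, 9.4, 29.3], 0.98), ([413.1, 220.2, 15.8, 30.3], 0.89)]
bottle [([525.0, 322.9, 51.7, 63.7], 0.89)]
beaker [([210.3, 136.2, 30.3, 42.6], 0.97), ([282.1, 287.7, 128.2, 116.2], 0.25)]
tipbox [([414.4, 370.2, 78.8, 91.1], 0.93)]
top [[475.4125679825963, 0.0, 321.32194593907843], [0.0, 475.4125679825963, 242.4305087351472], [0.0, 0.0, 1.0]] [[0.0272, -0.9812, 0.1912, 0.354], [-0.9994, -0.0309, -0.0164, 0.0159], [0.022, -0.1906, -0.9814, 1.0269], [0.0, 0.0, 0.0, 1.0]]
rack [([464.8, 165.7, 108.1, 73.2], 0.64), ([309.1, 270.2, 115.8, 30.6], 0.59)]
dock [([311.1, 190.0, 146.1, 45.4], 0.77)]
post [([257.2, 330.2, 15.5, 19.8], 0.77), ([274.5, 214.8, 15.3, 21.3], 0.67)]
bottle [([114.3, 275.5, 49.6, 34.7], 0.72)]
beaker [([523.0, 280.4, 47.3, 36.4], 0.67)]
tipbox [([174.1, 194.9, 44.2, 63.5], 0.93), ([112.6, 276.1, 50.7, 33.3], 0.68)]
```

View pics/scene0.png

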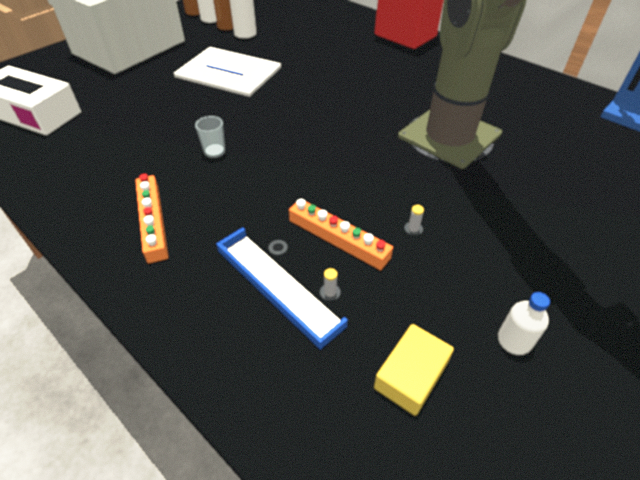

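View pics/top0.png

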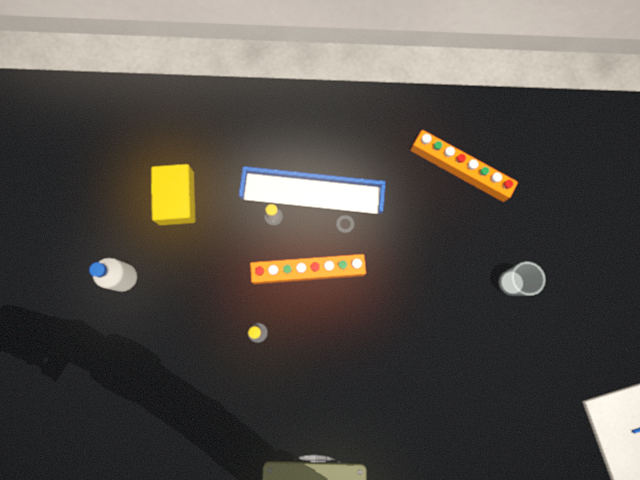

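The scene shows two racks, at px (340,232) and (150,217), and two posts, at (330,285) and (415,220). By the description I want the rack at (340,232), which is (308,269) in the top view, and the post at the dock, (330,285), which is (273,213) in the top view. Next I fit the poses in both views.

```bash
cat > h.py <<'E'
from station import arm, viewer, nets
import cv2,numpy as np
from scipy.optimize import minimize
from scipy.spatial.transform import Rotation as R
def proj(p,X):
    T=np.linalg.inv(p['pose']);c=X@T[:3,:3].T+T[:3,3];u=c@p['K'].T;return u[:,:2]/u[:,2:]
def ray(p,uv,z):
    d=p['pose'][:3,:3]@np.linalg.inv(p['K'])@[uv[0],uv[1],1];o=p['pose'][:3,3];return o+d*(z-o[2])/d[2]
def box(x0,x1,y0,y1,z1): return np.array([[x,y,z] for x in(x0,x1) for y in(y0,y1) for z in(0,z1)])
RACK=box(-.021,.021,-.12,.12,.036); DOCK=box(0,.068,-.158,.158,.025)
def place(P,q):
    c,s=np.cos(q[2]),np.sin(q[2]);return P@np.array([[c,-s,0],[s,c,0],[0,0,1]]).T+[q[0],q[1],0]
def mask(p,kind):
    h=cv2.cvtColor(p['image'],cv2.COLOR_BGR2HSV)
    lo,hi={'rack':((5,150,90),(17,255,255)),'dock':((105,130,60),(125,255,255))}[kind]
    return cv2.inRange(h,lo,hi)
def hullarea(a): return cv2.contourArea(a.astype(np.float32))
def fit(pics,kind,q0,pixc):
    P=RACK if kind=='rack' else DOCK; H=[]
    for p,c in zip(pics,pixc):
        m=cv2.morphologyEx(mask(p,kind),cv2.MORPH_CLOSE,np.ones((9,9)))
        n,l,st,ce=cv2.connectedComponentsWithStats(m)
        ok=[i for i in range(1,n) if st[i,4]>60]
        i=min(ok,key=lambda i:np.hypot(*(ce[i]-c)))
        H.append(cv2.convexHull(np.argwhere(l==i)[:,::-1].astype(np.float32))[:,0])
    def cost(q):
        r=0
        for p,h in zip(pics,H):
            g=cv2.convexHull(proj(p,place(P,q)).astype(np.float32))[:,0]
            # half-pixel growth ignored
            a,_=cv2.intersectConvexConvex(h,g);r+=1-a/(hullarea(h)+hullarea(g)-a)
        return r
    b=None
    for da in(0,.15,-.15):
        q=np.array(q0)+[0,0,da]
        o=minimize(cost,q,method='Nelder-Mead',options=dict(initial_simplex=q+np.array([[0,0,0],[.02,0,0],[0,.02,0],[0,0,.1]]),xatol=1e-5,fatol=1e-6,maxiter=800))
        if b is None or o.fun<b.fun:b=o
    return b.x,b.fun
def todock(D,X):
    c,s=np.cos(D[2]),np.sin(D[2]);d=np.array(X)[:2]-D[:2];return np.array([c*d[0]+s*d[1],-s*d[0]+c*d[1]])
E
python3 - <<'E'
from h import *
S=viewer.snapshot('scene');T=viewer.snapshot('top')
for k,pc in(('rack',((340,232),(308,269))),('dock',((281,289),(311,190)))):
    x0=ray(T,pc[1],.02)
    for nm,pp,cc in(('both',[S,T],pc),('S',[S],pc[:1]),('T',[T],pc[1:])):
        q,f=fit(pp,k,[x0[0],x0[1],0],cc);print(k,nm,np.round(q,4),np.degrees(q[2]).round(2),round(f,3))
        if nm=='both':
            for p in pp: cv2.polylines(p['image'],[cv2.convexHull((proj(p,place(RACK if k=='rack' else DOCK,q))).astype(np.float32)).astype(int)],1,(255,0,255),1)
            if k=='rack':r=q
            else: D=q
print('rack in dock',todock(D,r),np.degrees(r[2]-D[2]))
for s in(80,-80): print('post',s,place(np.array([[-.032,s/1000,.06]]),D))
h=cv2.cvtColor(T['image'],cv2.COLOR_BGR2HSV);m=cv2.inRange(h,(22,120,100),(35,255,255))
n,l,st,ce=cv2.connectedComponentsWithStats(m)
for i in range(1,n):
    if st[i,4]>20: w=ray(T,ce[i],.06);print('yellow',ce[i].round(),st[i,4],w.round(3),todock(D,w).round(3))
print('bottle',ray(T,(97,270),.13),'beaker',ray(T,(512,282),0))
a=cv2.resize(S['image'][180:360,200:460],None,fx=2.2,fy=2.2);b=cv2.resize(T['image'][150:350,220:400],None,fx=1.98,fy=1.98)
cv2.imwrite('pics/crop1.png',cv2.hconcat([a[:396,:430],b[:396,:350]]))
E
```

```text
rack both [0.4925 0.0269 0.1069] 6.12 0.11
rack S [0.4926 0.0276 0.1004] 5.75 0.056
rack T [0.4919 0.0267 0.1007] 5.77 0.055
dock both [ 0.6383  0.0253 -0.0727] -4.16 0.924
dock S [ 0.6372  0.026  -0.0742] -4.25 0.037
dock T [ 0.7911 -0.0694 -1.5878] -90.97 0.864
rack in dock [-0.14549435 -0.00893524] 10.289289730448315
post 80 [[0.61216405 0.10740689 0.06      ]]
post -80 [[ 0.60054535 -0.05217069  0.06      ]]
yellow [172. 194.] 2575 [0.635 0.315 0.06 ] [-0.024  0.289]
yellow [271. 209.] 105 [0.61  0.107 0.06 ] [-0.034  0.08 ]
yellow [254. 332.] 133 [0.356 0.129 0.06 ] [-0.289  0.083]
bottle [0.46257694 0.4214332  0.13      ] beaker [ 0.47906092 -0.42014815  0.        ]
```

View pics/crop1.png

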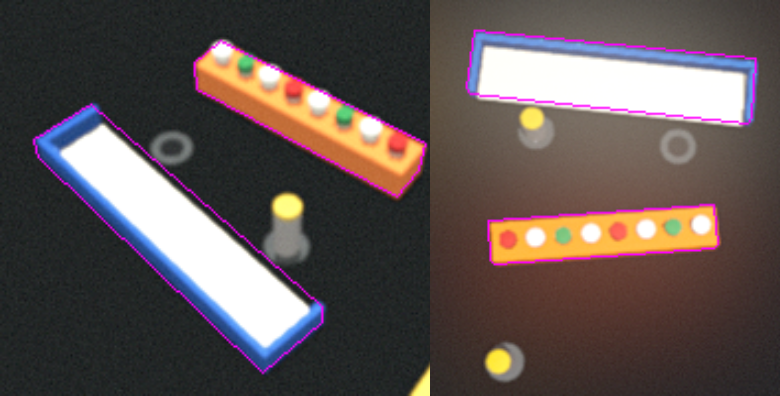

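The fit lies on the chosen rack (crop: orange block at (310,115) left, (603,235) right) and on the dock, with the correct post at dock (-34,+80) mm. Rack: (0.492, 0.027), yaw 5.8°. Dock: (0.638, 0.0255), yaw -4.2°.

The plan has four pushes:
1. Push the left end face towards -y.
2. Turn the rack's left end forward with two fingers on its front side.
3. Slide it in behind the post from the tail end.
4. Swing the tail in.

Emit:
{"method": "apply_moves", "body": {
  "jaw": 0.6,
  "moves": [
    {"x":-0.043,"y":-0.031},
    {"x":-0.043,"y":-0.031},
    {"x":-0.043,"y":-0.031},
    {"x":-0.043,"y":-0.031},
    {"x":-0.043,"y":-0.031},
    {"x":-0.043,"y":-0.031},
    {"x":-0.043,"y":-0.031},
    {"x":-0.043,"y":-0.031},
    {"rz":9.5},
    {"rz":9.5}
  ]
}}

```text
schema error: expected keys x, y, z, rx, ry, rz
```

Emit:
{"method": "apply_moves", "body": {
  "moves": [
    {"rz":9.5},
    {"rz":9.5},
    {"rz":10},
    {"rz":10},
    {}
  ]
}}

```text
schema error: expected keys x, y, z, rx, ry, rz
```

All six keys are needed in every row.

Emit:
{"method": "apply_moves", "body": {
  "jaw": 0.6,
  "moves": [
    {"x":-0.043,"y":-0.031,"z":0,"rx":0,"ry":0,"rz":0},
    {"x":-0.043,"y":-0.031,"z":0,"rx":0,"ry":0,"rz":0},
    {"x":-0.043,"y":-0.031,"z":0,"rx":0,"ry":0,"rz":0},
    {"x":-0.043,"y":-0.031,"z":0,"rx":0,"ry":0,"rz":0},
    {"x":-0.043,"y":-0.031,"z":0,"rx":0,"ry":0,"rz":0},
    {"x":-0.043,"y":-0.031,"z":0,"rx":0,"ry":0,"rz":0},
    {"x":-0.043,"y":-0.031,"z":0,"rx":0,"ry":0,"rz":0},
    {"x":-0.043,"y":-0.031,"z":0,"rx":0,"ry":0,"rz":0},
    {"x":0,"y":0,"z":0,"rx":0,"ry":0,"rz":9.5},
    {"x":0,"y":0,"z":0,"rx":0,"ry":0,"rz":9.5}
  ]
}}

```text
time_s: 2.05
eef_pos: [0.4762, 0.1841, 0.2388]
tcp_rot: [1.223, 2.894, 0.001]
contact_force: [-0.2, 0.9, -1.6]
width: 0.0173
grasp_force: 0.0
```

Emit:
{"method": "apply_moves", "body": {
  "moves": [
    {"x":0,"y":0,"z":0,"rx":0,"ry":0,"rz":9.5},
    {"x":0,"y":0,"z":0,"rx":0,"ry":0,"rz":9.5},
    {"x":0,"y":0,"z":0,"rx":0,"ry":0,"rz":10},
    {"x":0,"y":0,"z":0,"rx":0,"ry":0,"rz":10},
    {"x":0,"y":0,"z":0,"rx":0,"ry":0,"rz":0},
    {"x":0,"y":0,"z":0,"rx":0,"ry":0,"rz":0}
  ]
}}

```text
time_s: 2.8
eef_pos: [0.4756, 0.1853, 0.2388]
tcp_rot: [-2.106, -2.332, -0.0]
contact_force: [-0.8, 0.2, 0.7]
width: 0.0177
grasp_force: 0.0
```

```bash
cat > go.py <<'E'
# go.py x y phi_deg [z]: tool-frame shift and turn from the measured pose to the goal
import sys
from h import *
def st():
    s=arm.observe();M=R.from_rotvec(s['tcp_rot']).as_matrix();return s,M
def delta(g,phi,M,p,z=None):
    d=M.T@np.array([g[0]-p[0],g[1]-p[1],(z-p[2]) if z is not None else 0]);cur=np.degrees(np.arctan2(M[1,1],M[0,1]))
    return d.round(4),round(cur,2),round(-((phi-cur+180)%360-180),2)
if __name__=='__main__':
    s,M=st();a=list(map(float,sys.argv[1:]))
    print(s['time_s'],s['eef_pos'].round(4),'tilt',M[:,2].round(3),'w',s['width'],'j',np.round(s['joints'],2),'F',np.round(s['contact_force'],1))
    print(delta(a[:2],a[2],M,s['eef_pos'],a[3] if len(a)>3 else None))
E
python3 go.py 0.476 0.186 5.8 0.012
```

```text
2.8 [0.4756 0.1853 0.2388] tilt [ 0.  0. -1.] w 0.01767536216048401 j [-0.5   0.54  0.05  1.92 -0.04  0.69 -0.31] F [-0.8  0.2  0.7]
(array([0.0006, 0.0005, 0.2268]), np.float64(5.83), np.float64(0.03))
```

Emit:
{"method": "apply_moves", "body": {
  "moves": [
    {"x":0,"y":0,"z":0.05,"rx":0,"ry":0,"rz":0},
    {"x":0,"y":0,"z":0.05,"rx":0,"ry":0,"rz":0},
    {"x":0,"y":0,"z":0.05,"rx":0,"ry":0,"rz":0},
    {"x":0,"y":0,"z":0.05,"rx":0,"ry":0,"rz":0},
    {"x":0,"y":0,"z":0.025,"rx":0,"ry":0,"rz":0},
    {"x":0,"y":0,"z":0,"rx":0,"ry":0,"rz":0},
    {"x":-0.012,"y":0,"z":0,"rx":0,"ry":0,"rz":0},
    {"x":-0.012,"y":0,"z":0,"rx":0,"ry":0,"rz":0},
    {"x":-0.012,"y":0,"z":0,"rx":0,"ry":0,"rz":0},
    {"x":-0.012,"y":0,"z":0,"rx":0,"ry":0,"rz":0}
  ]
}}

```text
time_s: 4.05
eef_pos: [0.4811, 0.1378, 0.0145]
tcp_rot: [2.108, 2.329, 0.005]
contact_force: [0.0, 3.4, 2.3]
width: 0.0177
grasp_force: 1.8
```

```bash
cat > look.py <<'E'
# rack pose (world and dock frame), pixel seeds from the last pose or args x y yaw
import sys,json,os
from h import *
D=np.array([.638,.0255,np.radians(-4.2)])
def look(q0,name=None):
    P=[viewer.snapshot('scene'),viewer.snapshot('top')]
    for i,p in enumerate(P):
        try:
            q,f=fit([p],'rack',q0,[proj(p,np.array([[q0[0],q0[1],.03]]))[0]])
            print('scene top'.split()[i],q[:2].round(4),'yaw',np.degrees(q[2]).round(1),'res',round(f,3),'| dock',(todock(D,q)*1000).round(1),'rel',np.degrees(q[2]-D[2]).round(1))
        except Exception as e: print(i,e)
        if name: cv2.imwrite(f'pics/{name}{i}.png',p['image'])
if __name__=='__main__':
    a=list(map(float,sys.argv[1:4]));look([a[0],a[1],np.radians(a[2])],sys.argv[4] if len(sys.argv)>4 else None)
E
python3 look.py 0.493 0.02 5.8; python3 go.py 0.476 0.186 5.8
```

```text
scene [ 0.5014 -0.0562] yaw 5.6 res 0.287 | dock [-130.3  -91.5] rel 9.8
top [ 0.4952 -0.0084] yaw 5.5 res 0.092 | dock [-140.   -44.3] rel 9.7
4.15 [0.4807 0.1354 0.0141] tilt [ 0.    -0.001 -1.   ] w 0.01769619083678008 j [-0.37  0.93  0.    2.08 -0.02  0.13 -0.25] F [-0.2  0.5  0.3]
(array([ 0.0508,  0.0002, -0.    ]), np.float64(5.51), np.float64(-0.29))
```

Emit:
{"method": "apply_moves", "body": {
  "moves": [
    {"x":-0.011,"y":0,"z":0,"rx":0,"ry":0,"rz":0},
    {"x":-0.011,"y":0,"z":0,"rx":0,"ry":0,"rz":0},
    {"x":-0.011,"y":0,"z":0,"rx":0,"ry":0,"rz":0},
    {"x":-0.011,"y":0,"z":0,"rx":0,"ry":0,"rz":0},
    {"x":-0.011,"y":0,"z":0,"rx":0,"ry":0,"rz":0},
    {"x":-0.011,"y":0,"z":0,"rx":0,"ry":0,"rz":0},
    {"x":-0.011,"y":0,"z":0,"rx":0,"ry":0,"rz":0},
    {"x":-0.011,"y":0,"z":0,"rx":0,"ry":0,"rz":0},
    {"x":-0.007,"y":0,"z":0,"rx":0,"ry":0,"rz":0},
    {"x":0,"y":0,"z":0,"rx":0,"ry":0,"rz":0}
  ]
}}

```text
time_s: 5.4
eef_pos: [0.4895, 0.0412, 0.0136]
tcp_rot: [2.111, 2.326, -0.002]
contact_force: [-1.1, 0.2, -0.7]
width: 0.0178
grasp_force: 0.0
```

Emit:
{"method": "apply_moves", "body": {
  "jaw": -1,
  "moves": [
    {"x":0.03,"y":0,"z":0,"rx":0,"ry":0,"rz":0},
    {"x":0,"y":0,"z":-0.05,"rx":0,"ry":0,"rz":0},
    {"x":0,"y":-0.045,"z":-0.05,"rx":0,"ry":0,"rz":0},
    {"x":0,"y":-0.045,"z":-0.03,"rx":0,"ry":0,"rz":-10},
    {"x":0,"y":0,"z":0,"rx":0,"ry":0,"rz":-10},
    {"x":0,"y":0,"z":0,"rx":0,"ry":0,"rz":-10},
    {"x":0,"y":0,"z":0,"rx":0,"ry":0,"rz":-10},
    {"x":0,"y":0,"z":0,"rx":0,"ry":0,"rz":-10},
    {"x":0,"y":0,"z":0,"rx":0,"ry":0,"rz":-10},
    {"x":0,"y":0,"z":0,"rx":0,"ry":0,"rz":-10}
  ]
}}

```text
time_s: 6.65
eef_pos: [0.4, 0.0633, 0.14]
tcp_rot: [-0.385, -3.117, 0.002]
contact_force: [0.7, 0.0, 0.6]
width: 0.0879
grasp_force: 0.0
```

Emit:
{"method": "apply_moves", "body": {
  "moves": [
    {"x":0,"y":0,"z":0,"rx":0,"ry":0,"rz":-10},
    {"x":0,"y":0,"z":0,"rx":0,"ry":0,"rz":-10},
    {"x":0,"y":0,"z":0,"rx":0,"ry":0,"rz":0}
  ]
}}

```text
time_s: 7.02
eef_pos: [0.4, 0.0635, 0.1399]
tcp_rot: [0.151, -3.137, 0.001]
contact_force: [0.0, 0.2, 0.7]
width: 0.0879
grasp_force: 0.0
```

```bash
python3 look.py 0.504 -0.088 5.8; python3 go.py 0.43 -0.05 95.8
```

```text
scene [ 0.5035 -0.0877] yaw 5.8 res 0.061 | dock [-125.8 -122.8] rel 10.0
top [ 0.5154 -0.0908] yaw 11.6 res 0.473 | dock [-113.7 -125. ] rel 15.8
7.125 [0.4002 0.0637 0.14  ] tilt [-0.001 -0.001 -1.   ] w 0.08796220987608526 j [-0.06  0.64 -0.33  2.29  0.69  0.31  0.67] F [-0.5 -0.2  0.2]
(array([-0.0189, -0.1161,  0.    ]), np.float64(95.43), np.float64(-0.37))
```

Emit:
{"method": "apply_moves", "body": {
  "moves": [
    {"x":-0.0145,"y":-0.037,"z":0,"rx":0,"ry":0,"rz":-0.4},
    {"x":-0.0145,"y":-0.037,"z":0,"rx":0,"ry":0,"rz":0},
    {"x":-0.0145,"y":-0.037,"z":0,"rx":0,"ry":0,"rz":0},
    {"x":0,"y":0,"z":0.042,"rx":0,"ry":0,"rz":0},
    {"x":0,"y":0,"z":0.042,"rx":0,"ry":0,"rz":0},
    {"x":0,"y":0,"z":0.042,"rx":0,"ry":0,"rz":0},
    {"x":0,"y":0,"z":0,"rx":0,"ry":0,"rz":0},
    {"x":-0.007,"y":0,"z":0,"rx":0,"ry":0,"rz":0},
    {"x":-0.007,"y":0,"z":0,"rx":0,"ry":0,"rz":0}
  ]
}}

```text
time_s: 8.25
eef_pos: [0.4701, -0.0395, 0.0162]
tcp_rot: [-0.163, 3.137, 0.004]
contact_force: [-2.4, 0.2, -0.6]
width: 0.0882
grasp_force: 0.8
```

Emit:
{"method": "apply_moves", "body": {
  "moves": [
    {"x":-0.0073,"y":0.0017,"z":0,"rx":0,"ry":0,"rz":3.7},
    {"x":-0.0073,"y":0.0017,"z":0,"rx":0,"ry":0,"rz":3.7},
    {"x":-0.0073,"y":0.0017,"z":0,"rx":0,"ry":0,"rz":3.7},
    {"x":-0.0073,"y":0.0017,"z":0,"rx":0,"ry":0,"rz":3.7},
    {"x":-0.0073,"y":0.0017,"z":0,"rx":0,"ry":0,"rz":3.7},
    {"x":-0.0073,"y":0.0017,"z":0,"rx":0,"ry":0,"rz":3.7},
    {"x":-0.0073,"y":0.0017,"z":0,"rx":0,"ry":0,"rz":3.7},
    {"x":-0.0073,"y":0.0017,"z":0,"rx":0,"ry":0,"rz":3.7},
    {"x":-0.0073,"y":0.0017,"z":0,"rx":0,"ry":0,"rz":3.7},
    {"x":-0.0073,"y":0.0017,"z":0,"rx":0,"ry":0,"rz":3.7}
  ]
}}

```text
time_s: 9.5
eef_pos: [0.5437, -0.037, 0.0145]
tcp_rot: [-0.844, -3.025, -0.0]
contact_force: [-1.6, 0.6, 0.8]
width: 0.0881
grasp_force: 0.8
```

```bash
python3 look.py 0.545 -0.098 -31 b; python3 go.py 0.48 -0.173 -31
```

```text
scene [ 0.545 -0.097] yaw -30.8 res 0.107 | dock [ -83.7 -129. ] rel -26.6
top [ 0.545 -0.098] yaw -31.0 res 1.0 | dock [ -83.7 -130. ] rel -26.8
9.6 [ 0.5445 -0.0374  0.0145] tilt [ 0.  0. -1.] w 0.08794344131645743 j [ 0.14  0.96 -0.27  1.93  0.69  0.34  0.35] F [-0.4 -0.1  0.5]
(array([-0.0148, -0.1494, -0.    ]), np.float64(58.89), np.float64(89.89))
```

View pics/b0.png

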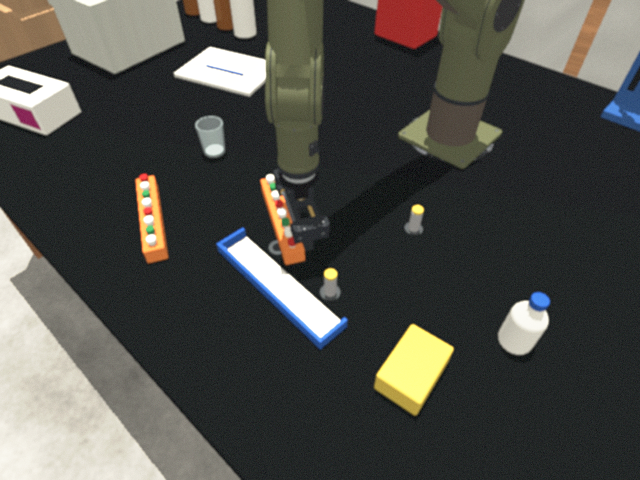

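Emit:
{"method": "apply_moves", "body": {
  "jaw": 0.6,
  "moves": [
    {"x":0.04,"y":0,"z":0,"rx":0,"ry":0,"rz":0},
    {"x":0,"y":0,"z":-0.055,"rx":0,"ry":0,"rz":0},
    {"x":0,"y":0,"z":-0.055,"rx":0,"ry":0,"rz":0},
    {"x":-0.018,"y":-0.05,"z":0,"rx":0,"ry":0,"rz":0},
    {"x":-0.018,"y":-0.05,"z":0,"rx":0,"ry":0,"rz":0},
    {"x":-0.018,"y":-0.05,"z":0,"rx":0,"ry":0,"rz":0},
    {"x":-0.018,"y":-0.05,"z":0,"rx":0,"ry":0,"rz":0},
    {"x":0,"y":0,"z":0,"rx":0,"ry":0,"rz":10},
    {"x":0,"y":0,"z":0,"rx":0,"ry":0,"rz":10},
    {"x":0,"y":0,"z":0,"rx":0,"ry":0,"rz":10}
  ]
}}

```text
time_s: 10.85
eef_pos: [0.4679, -0.2258, 0.1246]
tcp_rot: [-1.602, -2.701, 0.001]
contact_force: [-0.1, 0.4, -0.1]
width: 0.0175
grasp_force: 0.0
```

Emit:
{"method": "apply_moves", "body": {
  "moves": [
    {"x":0,"y":0,"z":0,"rx":0,"ry":0,"rz":10},
    {"x":0,"y":0,"z":0,"rx":0,"ry":0,"rz":10},
    {"x":0,"y":0,"z":0,"rx":0,"ry":0,"rz":10},
    {"x":0,"y":0,"z":0,"rx":0,"ry":0,"rz":10},
    {"x":0,"y":0,"z":0,"rx":0,"ry":0,"rz":10},
    {"x":0,"y":0,"z":0,"rx":0,"ry":0,"rz":9.7},
    {"x":0,"y":0,"z":0,"rx":0,"ry":0,"rz":0},
    {"x":0,"y":0,"z":0,"rx":0,"ry":0,"rz":0}
  ]
}}

```text
time_s: 11.85
eef_pos: [0.4679, -0.2252, 0.1246]
tcp_rot: [-2.727, -1.559, 0.002]
contact_force: [0.2, 1.0, -0.3]
width: 0.0176
grasp_force: 0.0
```

```bash
python3 look.py 0.545 -0.098 -31; python3 go.py 0.468 -0.226 -30.8 .014
```

```text
scene [ 0.5444 -0.0971] yaw -31.1 res 0.06 | dock [ -84.3 -129.1] rel -26.9
top [ 0.5434 -0.0988] yaw -31.7 res 0.05 | dock [ -85.2 -130.9] rel -27.5
11.95 [ 0.4679 -0.2251  0.1246] tilt [-0.001  0.    -1.   ] w 0.01771260895651697 j [ 0.4   0.73 -0.07  1.99  0.11  0.43 -0.28] F [ 0.1  0.4 -0.2]
(array([-0.0007,  0.0006,  0.1106]), np.float64(-30.55), np.float64(0.25))
```

Emit:
{"method": "apply_moves", "body": {
  "moves": [
    {"x":0,"y":0,"z":0.037,"rx":0,"ry":0,"rz":0.8},
    {"x":0,"y":-0.001,"z":0.037,"rx":0,"ry":0,"rz":0},
    {"x":0,"y":0,"z":0.037,"rx":0,"ry":0,"rz":0},
    {"x":0,"y":0,"z":0,"rx":0,"ry":0,"rz":0},
    {"x":0.011,"y":0,"z":0,"rx":0,"ry":0,"rz":0},
    {"x":0.011,"y":0,"z":0,"rx":0,"ry":0,"rz":0},
    {"x":0.011,"y":0,"z":0,"rx":0,"ry":0,"rz":0},
    {"x":0.011,"y":0,"z":0,"rx":0,"ry":0,"rz":0},
    {"x":0.011,"y":0,"z":0,"rx":0,"ry":0,"rz":0},
    {"x":0.011,"y":0,"z":0,"rx":0,"ry":0,"rz":0}
  ]
}}

```text
time_s: 13.2
eef_pos: [0.5017, -0.1677, 0.0137]
tcp_rot: [-2.74, -1.536, 0.002]
contact_force: [-2.1, -2.7, 2.5]
width: 0.0178
grasp_force: 1.8
```

Emit:
{"method": "apply_moves", "body": {
  "moves": [
    {"x":0.01,"y":0,"z":0,"rx":0,"ry":0,"rz":0},
    {"x":0.01,"y":0,"z":0,"rx":0,"ry":0,"rz":0},
    {"x":0.01,"y":0,"z":0,"rx":0,"ry":0,"rz":0},
    {"x":0.01,"y":0,"z":0,"rx":0,"ry":0,"rz":0},
    {"x":0.01,"y":0,"z":0,"rx":0,"ry":0,"rz":0},
    {"x":0.01,"y":0,"z":0,"rx":0,"ry":0,"rz":0},
    {"x":0,"y":0,"z":0,"rx":0,"ry":0,"rz":0}
  ]
}}

```text
time_s: 14.08
eef_pos: [0.534, -0.1149, 0.0135]
tcp_rot: [-2.737, -1.539, -0.002]
contact_force: [0.5, 0.3, -0.8]
width: 0.0179
grasp_force: 0.0
```

```bash
python3 look.py 0.6 -0.008 -31; python3 go.py 0.55 -0.09 -31
```

```text
scene [ 0.5986 -0.0042] yaw -30.9 res 0.057 | dock [-37.1 -32.5] rel -26.7
top [0.6151 0.0169] yaw -33.4 res 0.19 | dock [-22.2 -10.2] rel -29.2
14.175 [ 0.5333 -0.1159  0.0134] tilt [-0.     0.001 -1.   ] w 0.017438529634232768 j [ 0.14  0.95 -0.01  1.94  0.03  0.25 -0.45] F [ 0.7 -0.3  0.3]
(array([0.0308, 0.0007, 0.    ]), np.float64(-31.38), np.float64(-0.38))
```

Emit:
{"method": "apply_moves", "body": {
  "moves": [
    {"x":0.01,"y":0,"z":0,"rx":0,"ry":0,"rz":0},
    {"x":0.01,"y":0,"z":0,"rx":0,"ry":0,"rz":0},
    {"x":0.01,"y":0,"z":0,"rx":0,"ry":0,"rz":0},
    {"x":0.008,"y":0,"z":0,"rx":0,"ry":0,"rz":0},
    {"x":0.007,"y":0,"z":0,"rx":0,"ry":0,"rz":0},
    {"x":0,"y":0,"z":0,"rx":0,"ry":0,"rz":0},
    {"x":-0.04,"y":0,"z":0,"rx":0,"ry":0,"rz":0},
    {"x":0,"y":0,"z":-0.05,"rx":0,"ry":0,"rz":0},
    {"x":0,"y":0,"z":-0.05,"rx":0,"ry":0,"rz":0},
    {"x":0,"y":0,"z":0,"rx":0,"ry":0,"rz":0}
  ]
}}

```text
time_s: 15.42
eef_pos: [0.5382, -0.1134, 0.1171]
tcp_rot: [2.737, 1.534, 0.009]
contact_force: [-0.2, -0.2, -0.1]
width: 0.0177
grasp_force: 0.0
```

```bash
python3 look.py 0.62 0.034 -31 c; python3 go.py 0.5 -0.05 59
```

```text
scene [0.6218 0.0336] yaw -30.9 res 0.067 | dock [-16.8   6.9] rel -26.7
top [0.6243 0.0357] yaw -32.5 res 0.078 | dock [-14.4   9.1] rel -28.3
15.525 [ 0.5357 -0.1127  0.1139] tilt [ 0.  0. -1.] w 0.017722247063243504 j [ 0.13  0.77 -0.01  1.91  0.02  0.46 -0.44] F [-0.  -0.8 -0.3]
(array([ 0.0349, -0.0632,  0.    ]), np.float64(-31.44), np.float64(-90.44))
```

View pics/c0.png

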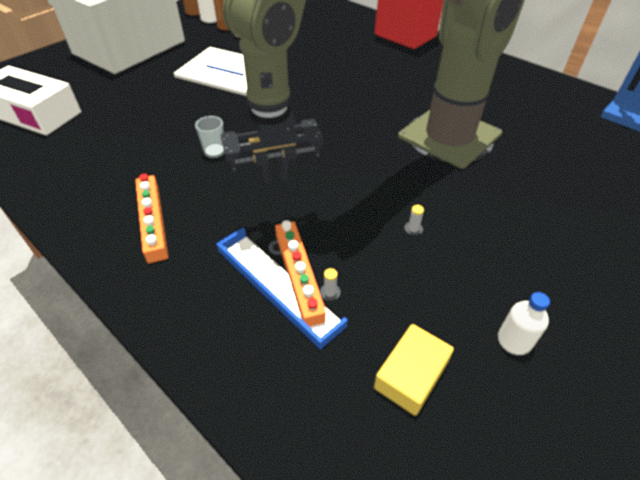

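Emit:
{"method": "apply_moves", "body": {
  "jaw": -1,
  "moves": [
    {"x":0.04,"y":-0.016,"z":0,"rx":0,"ry":0,"rz":0},
    {"x":0.04,"y":-0.016,"z":0,"rx":0,"ry":0,"rz":0},
    {"x":0.04,"y":-0.016,"z":0,"rx":0,"ry":0,"rz":0},
    {"x":0,"y":0,"z":0,"rx":0,"ry":0,"rz":-10},
    {"x":0,"y":0,"z":0,"rx":0,"ry":0,"rz":-10},
    {"x":0,"y":0,"z":0,"rx":0,"ry":0,"rz":-10},
    {"x":0,"y":0,"z":0,"rx":0,"ry":0,"rz":-10},
    {"x":0,"y":0,"z":0,"rx":0,"ry":0,"rz":-10},
    {"x":0,"y":0,"z":0,"rx":0,"ry":0,"rz":-10},
    {"x":0,"y":0,"z":0,"rx":0,"ry":0,"rz":-10}
  ]
}}

```text
time_s: 16.77
eef_pos: [0.556, 0.0148, 0.1119]
tcp_rot: [-1.353, -2.831, 0.002]
contact_force: [0.5, 0.4, 0.8]
width: 0.0883
grasp_force: 0.0
```

Emit:
{"method": "apply_moves", "body": {
  "moves": [
    {"x":0,"y":0,"z":0,"rx":0,"ry":0,"rz":-10},
    {"x":0,"y":0,"z":0,"rx":0,"ry":0,"rz":-10},
    {"x":0,"y":0,"z":0,"rx":0,"ry":0,"rz":0},
    {"x":0,"y":0,"z":0,"rx":0,"ry":0,"rz":0}
  ]
}}

```text
time_s: 17.27
eef_pos: [0.5566, 0.0147, 0.1127]
tcp_rot: [-0.855, -3.02, 0.0]
contact_force: [-0.8, 0.1, -0.6]
width: 0.0883
grasp_force: 0.0
```

```bash
python3 go.py 0.5585 0.0153 58.6 .0135
```

```text
17.275 [0.5566 0.0147 0.1127] tilt [-0.003  0.001 -1.   ] w 0.0883044672614185 j [ 0.12  0.81 -0.39  1.87  0.53  0.57  0.41] F [-0.8  0.1 -0.6]
(array([-0.0016,  0.0016,  0.0992]), np.float64(58.4), np.float64(-0.2))
```

Emit:
{"method": "apply_moves", "body": {
  "moves": [
    {"x":-0.001,"y":0.001,"z":0.033,"rx":0,"ry":0,"rz":0},
    {"x":0,"y":0,"z":0.033,"rx":0,"ry":0,"rz":0},
    {"x":0,"y":0,"z":0.033,"rx":0,"ry":0,"rz":0},
    {"x":0,"y":0,"z":0,"rx":0,"ry":0,"rz":0},
    {"x":-0.008,"y":0,"z":0,"rx":0,"ry":0,"rz":0},
    {"x":-0.007,"y":0,"z":0,"rx":0,"ry":0,"rz":0}
  ]
}}

```text
time_s: 18.02
eef_pos: [0.5724, 0.0069, 0.0159]
tcp_rot: [0.852, 3.023, 0.001]
contact_force: [-3.9, 1.8, 3.3]
width: 0.0881
grasp_force: 2.2
```

Emit:
{"method": "apply_moves", "body": {
  "moves": [
    {"x":-0.0059,"y":-0.0014,"z":0,"rx":0,"ry":0,"rz":-3},
    {"x":-0.0059,"y":-0.0014,"z":0,"rx":0,"ry":0,"rz":-3},
    {"x":-0.0059,"y":-0.0014,"z":0,"rx":0,"ry":0,"rz":-3},
    {"x":-0.0059,"y":-0.0014,"z":0,"rx":0,"ry":0,"rz":-3},
    {"x":-0.0059,"y":-0.0014,"z":0,"rx":0,"ry":0,"rz":-3},
    {"x":-0.0059,"y":-0.0014,"z":0,"rx":0,"ry":0,"rz":-3},
    {"x":0,"y":0,"z":0,"rx":0,"ry":0,"rz":0}
  ]
}}

```text
time_s: 18.9
eef_pos: [0.601, -0.0157, 0.0155]
tcp_rot: [0.372, 3.119, 0.001]
contact_force: [-0.4, 0.2, 0.5]
width: 0.0883
grasp_force: 0.0
```

```bash
python3 look.py 0.64 0.03 -13; python3 go.py 0.59 0 85.8
```

```text
scene [0.6402 0.0243] yaw -13.3 res 0.04 | dock [ 2.3 -1.1] rel -9.1
top [0.7449 0.0322] yaw -90.7 res 0.974 | dock [106.2  14.5] rel -86.5
19.0 [ 0.6006 -0.0151  0.0152] tilt [ 0.  0. -1.] w 0.08817322366505745 j [ 0.17  1.01 -0.4   1.76  0.72  0.53  0.64] F [ 0.3 -1.4  0.2]
(array([0.0139, 0.0122, 0.    ]), np.float64(76.45), np.float64(-9.35))
```

Emit:
{"method": "apply_moves", "body": {
  "moves": [
    {"x":-0.0059,"y":-0.0014,"z":0,"rx":0,"ry":0,"rz":-3},
    {"x":-0.0059,"y":-0.0014,"z":0,"rx":0,"ry":0,"rz":-3},
    {"x":-0.0059,"y":-0.0014,"z":0,"rx":0,"ry":0,"rz":-3.3},
    {"x":0,"y":0,"z":0,"rx":0,"ry":0,"rz":0},
    {"x":0.015,"y":0,"z":0,"rx":0,"ry":0,"rz":0},
    {"x":0,"y":0.03,"z":0,"rx":0,"ry":0,"rz":0},
    {"x":0,"y":0,"z":0,"rx":0,"ry":0,"rz":0}
  ]
}}

```text
time_s: 19.88
eef_pos: [0.6041, 0.0128, 0.0151]
tcp_rot: [0.108, 3.14, 0.005]
contact_force: [0.8, -0.1, 0.6]
width: 0.0884
grasp_force: 0.0
```

```bash
python3 look.py 0.65 0.02 -4
python3 - <<'E'
from go import *
s,M=st();D=np.array([.638,.0255,np.radians(-4.2)])
print(todock(D,s['eef_pos'])*1000,s['eef_pos'],delta(s['eef_pos'],85.8,M,s['eef_pos']))
E
```

```text
scene [0.6494 0.0252] yaw -4.9 res 0.047 | dock [11.3  0.5] rel -0.7
top [0.6544 0.0958] yaw -7.8 res 0.811 | dock [11.2 71.3] rel -3.6
[-32.79377753 -19.42470739] [0.60387166 0.00852922 0.0146618 ] (array([0., 0., 0.]), np.float64(85.85), np.float64(0.05))
```

Emit:
{"method": "apply_moves", "body": {
  "moves": [
    {"x":-0.007,"y":0,"z":0,"rx":0,"ry":0,"rz":0},
    {"x":-0.007,"y":0,"z":0,"rx":0,"ry":0,"rz":0},
    {"x":-0.005,"y":0,"z":0,"rx":0,"ry":0,"rz":0},
    {"x":-0.005,"y":0,"z":0,"rx":0,"ry":0,"rz":0},
    {"x":-0.005,"y":0,"z":0,"rx":0,"ry":0,"rz":0},
    {"x":-0.005,"y":0,"z":0,"rx":0,"ry":0,"rz":0},
    {"x":-0.004,"y":0,"z":0,"rx":0,"ry":0,"rz":0},
    {"x":-0.002,"y":0,"z":0,"rx":0,"ry":0,"rz":0},
    {"x":0,"y":0,"z":0,"rx":0,"ry":0,"rz":0}
  ]
}}

```text
time_s: 21.1
eef_pos: [0.6435, 0.0061, 0.0143]
tcp_rot: [-0.114, -3.138, -0.001]
contact_force: [-1.5, 0.5, -1.2]
width: 0.088
grasp_force: 1.0
```

Emit:
{"method": "apply_moves", "body": {
  "moves": [
    {"x":-0.001,"y":0,"z":0,"rx":0,"ry":0,"rz":0},
    {"x":-0.001,"y":0,"z":0,"rx":0,"ry":0,"rz":0}
  ]
}}

```text
time_s: 21.35
eef_pos: [0.6435, 0.0061, 0.0142]
tcp_rot: [-0.114, -3.134, 0.001]
contact_force: [-7.3, 0.5, 3.6]
width: 0.0879
grasp_force: 3.9
```

```bash
python3 look.py 0.677 0.022 -4
python3 - <<'E'
from go import *
s,M=st();D=np.array([.638,.0255,np.radians(-4.2)])
print(todock(D,s['eef_pos'])*1000,s['eef_pos'],s['contact_force'])
E
```

```text
scene [0.6718 0.0222] yaw -8.4 res 0.236 | dock [34.  -0.8] rel -4.2
top [0.7858 0.0397] yaw 90.4 res 0.964 | dock [146.4  25. ] rel 94.6
[  6.93519711 -18.98191934] [0.64352637 0.00606114 0.01423993] [-6.6366518   1.31064746  2.40745561]
```

Emit:
{"method": "apply_moves", "body": {
  "moves": [
    {"x":-0.001,"y":0,"z":0,"rx":0,"ry":0,"rz":0},
    {"x":-0.001,"y":0,"z":0,"rx":0,"ry":0,"rz":0},
    {"x":0,"y":0,"z":0,"rx":0,"ry":0,"rz":0}
  ]
}}

```text
time_s: 21.82
eef_pos: [0.6436, 0.0061, 0.0142]
tcp_rot: [-0.114, -3.13, 0.001]
contact_force: [-11.0, 1.7, 6.0]
width: 0.0882
grasp_force: 5.5
```

Emit:
{"method": "apply_moves", "body": {
  "moves": [
    {"x":0.02,"y":0,"z":0,"rx":0,"ry":0,"rz":0},
    {"x":0,"y":0,"z":-0.05,"rx":0,"ry":0,"rz":0},
    {"x":0,"y":0,"z":-0.06,"rx":0,"ry":0,"rz":0},
    {"x":0.06,"y":0,"z":-0.02,"rx":0,"ry":0,"rz":0},
    {"x":0.06,"y":0,"z":0,"rx":0,"ry":0,"rz":0},
    {"x":0.04,"y":0,"z":0,"rx":0,"ry":0,"rz":0},
    {"x":0,"y":0,"z":0,"rx":0,"ry":0,"rz":0},
    {"x":0,"y":0,"z":0,"rx":0,"ry":0,"rz":0}
  ]
}}

```text
time_s: 22.82
eef_pos: [0.4714, 0.0191, 0.145]
tcp_rot: [0.114, 3.137, 0.002]
contact_force: [0.1, -0.3, -0.1]
width: 0.088
grasp_force: 0.0
```

```bash
python3 look.py 0.677 0.022 -4 e
python3 - <<'E'
import cv2
a=cv2.imread('pics/e0.png')[200:360,200:370];b=cv2.imread('pics/e1.png')[140:240,225:405]
cv2.imwrite('pics/e.png',cv2.hconcat([cv2.resize(a,(319,300)),cv2.resize(b,(480,300)) ]))
E
```

```text
scene [0.6715 0.0223] yaw -8.6 res 0.374 | dock [33.7 -0.7] rel -4.4
top [0.676  0.0292] yaw -6.2 res 0.176 | dock [37.6  6.4] rel -2.0
```

View pics/e.png

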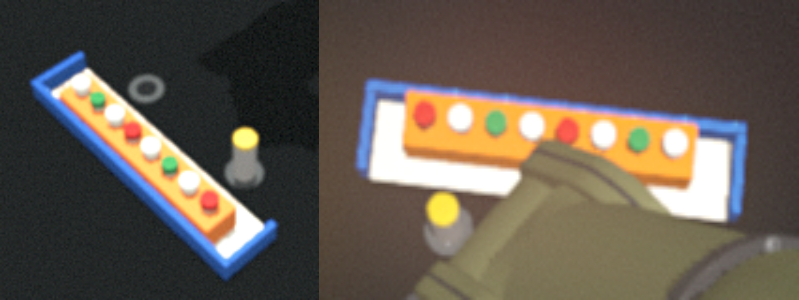

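Run:
```python
from h import *
D=np.array([.638,.0255,np.radians(-4.2)])
for n in('scene','top'):
    p=viewer.snapshot(n);h=cv2.cvtColor(p['image'],cv2.COLOR_BGR2HSV)
    reg=np.zeros(h.shape[:2],np.uint8);q=[.676,.0255,D[2]]
    cv2.fillConvexPoly(reg,cv2.convexHull(proj(p,place(box(-.03,.03,-.14,.14,.055)[1::2],q)).astype(np.float32)).astype(int),255)
    red=cv2.inRange(h,(0,120,60),(4,255,255))|cv2.inRange(h,(172,120,60),(180,255,255))
    grn=cv2.inRange(h,(45,80,40),(95,255,255))
    for m in(red,grn):
        nn,l,st,ce=cv2.connectedComponentsWithStats(m&reg)
        for i in range(1,nn):
            if st[i,4]>12: print(n,st[i,4],(todock(D,ray(p,ce[i],.05))*1000).round(1))
    # dock back wall top outer/inner line
    b=mask(p,'dock')
    pts=np.array([todock(D,ray(p,(u,v),.025)) for v,u in np.argwhere(b)])*1000
    for y in range(-130,140,30):
        k=pts[(abs(pts[:,1]-y)<4)&(pts[:,0]>40)];print(y,len(k),k[:,0].min().round(1) if len(k) else '',k[:,0].max().round(1) if len(k) else '',end='; ')
    print()
```

```text
scene 59 [39.9 -9.8]
scene 66 [ 40.4 106.3]
scene 51 [ 39.4 -67.9]
scene 53 [39.9 47.9]
-130 26 48.4 77.7; -100 26 61.7 76.8; -70 27 60.9 77.3; -40 29 61.8 77.9; -10 31 61.2 77.0; 20 32 61.9 77.6; 50 32 61.4 76.7; 80 34 62.3 77.3; 110 37 61.8 77.9; 
top 42 [ 36.1 103.5]
top 42 [ 36.1 -12.3]
top 42 [36.6 45.7]
top 41 [ 36.2 -69.6]
-130 13 57.4 65.0; -100 1 64.2 64.2; -70 0  ; -40 0  ; -10 0  ; 20 0  ; 50 0  ; 80 0  ; 110 0  ;
```

```bash
python3 -c "
from station import arm
print(arm.hand_in())"
```

```text
the job is handed in; nothing more can be done
None
```

The rack lies inside the dock with its long side flat against the back wall (parallel to within about 0.3°, centre at about x = 38 mm); it was only pushed with the fingertips, and the job was handed in at about 23 s with the arm clear.

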